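Lock the carving turntable

ROBOT

A 6-joint arm with a two-finger parallel gripper is mounted at the origin on the work surface. World frame = base frame: x ahead of the robot, y to its left, z up, the work surface at z = 0. Lengths are in m, angles in rad, forces in N, time in s.
With the tool pointing down it reaches from about 0.325 to 0.85 m from the base axis. Payload 4.4 kg.
Tool frame: the origin (TCP) lies at the very end of the fingers, on their centre line; the grasp point (between the pads) lies 19 mm behind it; z points along the fingers, y is the direction in which the jaws open and shut (so a half turn about z gives the same grasp; the last joint's range is limited). The gripper opens to 94 mm and grips with 3 to 60 N. Pads are 16 mm wide; open, the fingers measure 119 mm over their backs; the gripper's body (75 mm by 177 mm) begins 78 mm behind the grasp point.
Start: joints at [1.165, 0.207, 1.542, -0, 1.393, -0.15], TCP at [0.145, 0.556, 0.205] pointing down, gripper open.
Joint ranges: [-2.73, 2.73], [-0.86, 2.22], [0.23, 2.46], [-1.11, 4.25], [0.08, 2.63], [-2.82, 2.82]. Speed limits (rad/s): [2.79, 2.79, 3.14, 3.14, 3.14, 3.14].

INTERFACE

Orientations are given as a unit quaternion [x, y, z, w].
In Python, from workcell import robot gives the robot as it stands. The module is installed in compiled form; this text tells all that it offers.
- The arm moves only by the tool apply_moves, never from a script. Its argument "rows" is a list of rows, each a list of 3 entries, a list of its own where there are three numbers: the shift along the tool's x, y, z each as a share of 500 mm, from -1 to 1, then the turn, a rotation vector about the tool's x, y, z each as a share of 180 degrees, from -1 to 1, then the opening, from -1 (shut) to 1 (fully open). A call has 1 to 12 rows; each row is the pose to reach, as a shift and turn from the pose commanded when the call began, along the tool's axes at that moment, turning the shorter way round; what a row does not reach only later rows make up. A row lasts 1/12 s, in which the tool goes at most 41.7 mm and 7.16 degrees, less where a joint would pass 70% of its speed; a pose out of reach is approached as far as the arm can. A call with a number of a shift or a turn outside -1 to 1 is refused whole. A call with a gripper value outside its range is refused whole. The fingers move at their own pace and stop on an object; the grip force is fixed at half the most. Time passes only in rows, so rows that repeat a pose let the fingers close. It gives the time, the measured TCP pose, the force and the opening at its end, in the units of the state.
- robot.observe(): the state, without advancing time (a new reading comes with each control period).
- robot.capture(name): name is "side" or "top" or "wrist"; returns a dict with "image" (384x512x3 uint8, blue, green, red), "camera_matrix" (3x3 intrinsics, pixels), "T" (4x4, takes a point from camera to world coordinates); the wrist camera has in their place "tool_from_camera" (4x4, takes a point from camera to tool coordinates, whose origin is the TCP and whose axes are the flange's). Camera axes: x right, y up, looking along -z (the intrinsics and any distortion apply to the point x, -y, -z); pixel columns grow to the right and rows downward; lengths in m; the calibration is good to about 2 mm. A picture is of the moment at which its call begins: read the wrist's pose just before it. There is no depth.
- robot.finish_job(): hands the job in, once; it reports no verdict.
The state is a dict: "clock": time; "joint_pos": joint angles; "qvel": joint speeds; "joint_efforts": joint torques, N m; "position": TCP position; "eef_rot": TCP orientation; "wrist_force": force on the tool from outside, world axes, zero at the start; "wrist_torque": the same for the moment, N m; "grip_width": finger opening in m.
Only numpy, scipy, OpenCV 4.12 (cv2) and the standard library are available. Lean on these libraries where they do the work, as an engineer would, in place of code of your own. Each camera call takes 0.05 s, during which the arm holds its last target.

TASK

Lock the carving turntable so that the block cannot turn under the gouge: push one of the upright dogs beside the block to turn the table, either way, until a notch in the disc's rim faces the lock bar, then push the bar by its black knob into the notch until it is fully home. Only push: do not grip the dogs or the knob, leave the tools and other things lying about where they are, and finish with the robot clear of everything.

Things in the scene. Friction and masses are not known exactly. Their poses are not given: they have to be found in the camera images.
- station: the carving station: a plywood board 360 x 260 x 18 mm fixed to the table, with the turntable and its lock on it. Origin at table height on the turntable's upright axis; its x axis points level from there outwards along the lock bar, z up. The board reaches from x -130 to +230 mm and 130 mm either way in y
- turntable (a joint): turn of the turntable about its upright axis (rad), growing anticlockwise seen from above; endless either way, stiff (0.22 N m, some 3.5 N at a dog), stays where it is left. At every multiple of pi/2 (0, +-1.571, ...) one of the four notches faces the bar exactly; starts between 0.35 and 1.22
- disc_top (a point): centre of the top face of the turntable's steel disc, 46 mm above the table; its axes turn with the disc. The disc is 200 mm across, 12 mm thick (34 to 46 mm up), with four rim notches, each 18 mm wide, 30 mm deep, towards +x, +y, -x and -y of this frame. On it a wooden block 120 (x) x 90 (y) x 20 mm, top 66 mm up, is fixed between end stops and four upright dogs
- bar_knob (a point): point on the axis of the lock bar's upright black knob, 80 mm above the table. The knob is 22 mm across and spans 62 to 95 mm above the table on a 12 mm stem. It stands 161 mm out from the turntable's axis (along the station's x) when the bar is drawn back and 131 mm out when fully home: push it towards the turntable
- nose (a point): tip of the lock bar's rounded nose, which faces the disc's rim. The bar is a level round steel bar 14 mm thick, 40 mm above the table, sliding along the station's x axis in two straps, 120 and 173 mm out from the turntable's axis, one before and one behind the knob; the straps' tops are 51 mm above the table
- lock_bar (a joint): travel of the lock bar (m): 0 drawn right back (nose 4 mm clear of the rim), growing towards the turntable; 0.030 fully home at its stop, 26 mm deep in the notch. Stiff (2.5 N; damped, so push slowly), stays where left. Blocked by the rim from 0.004 on unless a notch faces it within about 0.04 rad; the round nose takes up the rest. Starts between 0 and 0.003
- dog0 (a point): upright round steel dog on the turntable beside the block, at the +x +y corner seen in the frame of disc_top: 16 mm across, from 46 to 96 mm above the table, 65 mm from the turntable's axis; this point is on its axis at 84 mm, and it stands clear above the block from 66 to 96 mm
- dog1 (a point): upright round steel dog on the turntable beside the block, at the -x +y corner seen in the frame of disc_top: 16 mm across, from 46 to 96 mm above the table, 65 mm from the turntable's axis; this point is on its axis at 84 mm, and it stands clear above the block from 66 to 96 mm
- dog2 (a point): upright round steel dog on the turntable beside the block, at the -x -y corner seen in the frame of disc_top: 16 mm across, from 46 to 96 mm above the table, 65 mm from the turntable's axis; this point is on its axis at 84 mm, and it stands clear above the block from 66 to 96 mm
- dog3 (a point): upright round steel dog on the turntable beside the block, at the +x -y corner seen in the frame of disc_top: 16 mm across, from 46 to 96 mm above the table, 65 mm from the turntable's axis; this point is on its axis at 84 mm, and it stands clear above the block from 66 to 96 mm
- gouge: loose bystander: a wood gouge 150 mm long with a 26 mm wide wooden handle, lying on the board beside the lock bar, about 85 mm from it on the board's -y side; origin on its underside near mid-length
- dust_brush: loose bystander: a small wooden bench brush 150 mm long, 20 mm high, lying on the board beside the lock bar, about 90 mm from it on the board's +y side; origin on its underside near mid-length
- ink_tin: loose bystander: a round lidded tin 51 mm across, 42 mm high, standing on the board's corner beyond the disc (board -x, +y); origin at the centre of its underside
- brayer: loose bystander: an ink roller 80 mm wide with a wooden handle, 165 mm long, 40 mm high, lying on the table beside the board; origin under the roller's middle
- baren: loose bystander: a flat round rubbing pad 90 mm across with a knob, 40 mm high, on the table beside the board; origin at the centre of its underside
- lino_block: loose bystander: a flat uncut block 120 x 80 x 20 mm lying on the table beside the board; origin at the centre of its underside
- pencil_pot: loose bystander: a white pot 72 mm across, 95 mm high, with pencils that stand up to 180 mm, on the table beside the board; origin at the centre of its underside

How it is judged:
By the outcome, as a careful person would: the job done as asked, in the order asked, and still so for the second after the job is handed in, with the robot touching nothing.
It also fails if it takes over 51 s, if anything falls off the work surface, if the arm or the gripper's body presses on something with over 40 N, if the wrist force passes 120 N, or if a joint passes its speed limit or range.

## Working session

There is one attempt and no reset: what is moved stays moved. The work goes in short steps, Python scripts to look and compute and a tool call to move; the robot and the scene stay as the last step left them, time stands still between calls to the robot, and variables do not carry over. Pictures are saved under pics/ and viewed, and the job is handed in when it is done.

Besides the shell and the picture viewer there is one more tool, called after ">>>" as name(argument=value, ...) on one line, values as JSON. apply_moves: Moves the arm, as the interface text tells. Shift numbers are shares of 500 mm and turn numbers shares of 180 degrees, none past 1 either way. Its arguments: {"type":"object","properties":{"rows":{"type":"array"}},"required":["rows"]}

```bash
mkdir -p pics; python3 - <<'E'
from workcell import robot
import cv2,pickle
print(robot.observe())
d={}
for n in ("side","top"):
    c=robot.capture(n); d[n]=c; cv2.imwrite(f"pics/{n}0.png",c["image"]); print(n,c["camera_matrix"],c["T"],[k for k in c])
pickle.dump(d,open("c0.pkl","wb"))
E
```

```text
{'clock': 0.0, 'joint_pos': array([ 1.16449164e+00,  2.07410448e-01,  1.54291985e+00, -7.71783185e-06,
        1.39352118e+00, -1.50528056e-01]), 'qvel': array([ 0.00103559,  0.00107451, -0.00080702, -0.00037665,  0.00079844,
        0.0017471 ]), 'joint_efforts': array([ 4.63529204e-05, -3.70891714e+01, -2.81410933e+01,  6.98993728e-02,
        3.63060005e-02, -1.88223480e-04]), 'position': array([0.14518153, 0.55554046, 0.20431243]), 'eef_rot': array([ 1.27539231e-01,  9.91832884e-01, -1.08696054e-03, -3.06747613e-04]), 'wrist_force': array([ 1.31459023,  0.47720363, -0.98073122]), 'wrist_torque': array([ 0.05866425, -0.01232055, -0.00741992]), 'grip_width': 0.09407198556676911}
side [[445.13691195   0.         254.32388664]
 [  0.         445.13691195 189.77933945]
 [  0.           0.           1.        ]] [[ 0.76750826  0.48369828 -0.42067451  0.15692904]
 [-0.64076093  0.59820365 -0.48122533 -0.46909946]
 [ 0.01888116  0.63889621  0.76906121  0.7898229 ]
 [ 0.          0.          0.          1.        ]] ['image', 'camera_matrix', 'T']
top [[380.49961608   0.         254.21245081]
 [  0.         380.49961608 196.38440452]
 [  0.           0.           1.        ]] [[ 0.03798629  0.97366695 -0.22478814  0.37379885]
 [-0.99927076  0.03614075 -0.01232065 -0.01299529]
 [-0.0038722   0.22509223  0.97432977  0.86481054]
 [ 0.          0.          0.          1.        ]] ['image', 'camera_matrix', 'T']
```

View pics/side0.png

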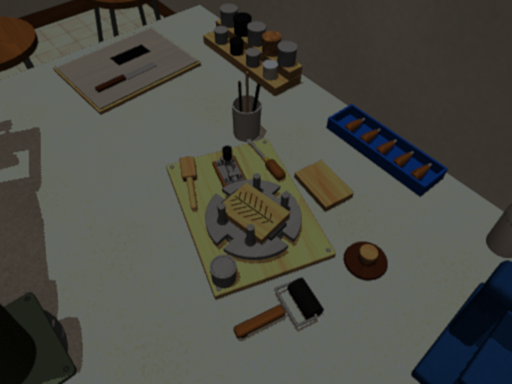

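View pics/top0.png

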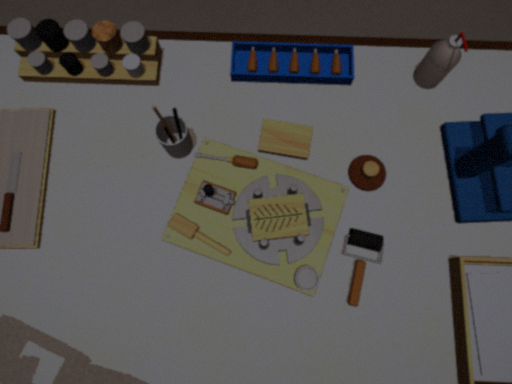

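```bash
python3 - <<'E'
import cv2,pickle,numpy as np
d=pickle.load(open("c0.pkl","rb"))
for n,(x0,y0,w,h) in dict(side=(160,130,180,165),top=(155,130,200,165)).items():
    im=d[n]["image"][y0:y0+h,x0:x0+w]
    im=(255*(im/255.)**0.6).astype(np.uint8)
    im=cv2.resize(im,None,fx=4,fy=4,interpolation=cv2.INTER_CUBIC)[:600,:800]
    print(im.shape)
    for i in range(0,w,20): cv2.putText(im,str(x0+i),(i*4,10),0,0.35,(0,0,255)); cv2.line(im,(i*4,10),(i*4,16),(0,0,255))
    for i in range(0,h,20): cv2.putText(im,str(y0+i),(0,i*4+4),0,0.35,(0,0,255))
    cv2.imwrite(f"pics/{n}z.png",im)
E
```

```text
(600, 720, 3)
(600, 800, 3)
```

View pics/sidez.png

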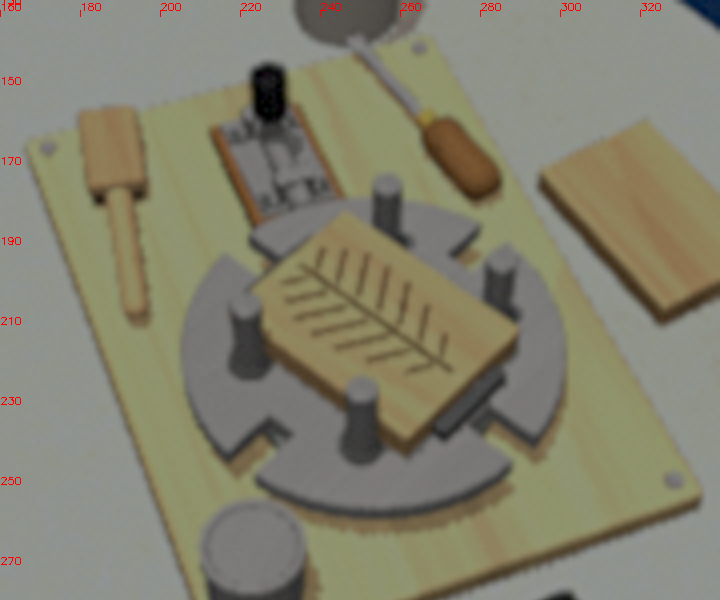

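View pics/topz.png

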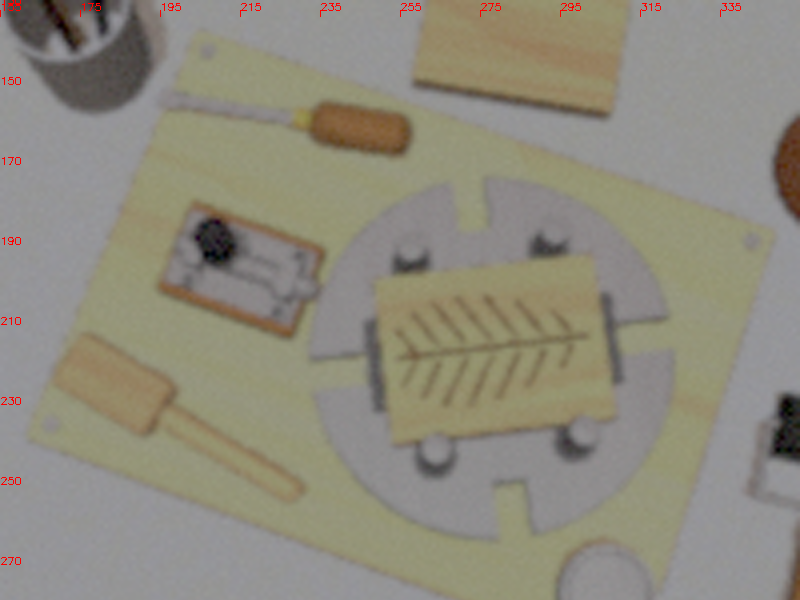

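```bash
cat > h.py <<'E'
import numpy as np
def proj(c,P,T=None):
    P=np.atleast_2d(P); T=c["T"] if T is None else T
    q=(P-T[:3,3])@T[:3,:3]; K=c["camera_matrix"]
    return np.c_[K[0,0]*q[:,0]/-q[:,2]+K[0,2], K[1,1]*-q[:,1]/-q[:,2]+K[1,2]]
def st(p,P):  # station -> world
    x,y,a=p[:3];P=np.atleast_2d(np.array(P,float));c,s=np.cos(a),np.sin(a)
    return np.c_[x+c*P[:,0]-s*P[:,1],y+s*P[:,0]+c*P[:,1],P[:,2]]
def turn(t,P):
    return st([0,0,t],P)
E
cat > fit.py <<'E'
from h import *
import pickle
from scipy.optimize import least_squares
d=pickle.load(open("c0.pkl","rb"))
# identify dog angle: dogs at 65mm; block 120x90
top=lambda L:np.array(L)/4.+[155,130]; side=lambda L:np.array(L)/4.+[160,130]
B=np.array([[.23,.13,.018],[.23,-.13,.018],[-.13,-.13,.018]])
tb=top([[28,440],[198,28],[776,235]]); sb=side([[25,150],[432,38],[702,492]])
td=top([[412,246],[552,234],[584,432],[437,448]]); sd=side([[387,183],[503,256],[363,388],[247,302]])
tk=top([[216,236]]); sk=side([[268,72]])
def dogs(p,ph,z=.096):
    # from each: unknown half-angle
    th,b=p[3],p[4]
    A=th+np.array([b,np.pi-b,np.pi+b,-b])
    return st(p,np.c_[.065*np.cos(A),.065*np.sin(A),np.full(4,z)])
def res(p,full=False):
    r=[]
    k=st(p,[[.161-p[5],0,.095]])
    D=dogs(p,0)[order]
    s=np.repeat([p[6:8]],1,0)
    for c,b,dd,kk in ((d["top"],tb,td,tk),(d["side"],sb,sd,sk)):
        r+= [proj(c,st(p,B))-b, proj(c,D)-dd, proj(c,k)-kk]
    return np.vstack(r) if full else np.vstack(r).ravel()
best=None
for sh in range(4):
  order=np.roll([0,1,2,3],sh)
  for rev in (0,1):
    if rev: order=order[::-1]
    for t0 in (.4,.8,1.2):
      def f(p): return np.r_[res(np.r_[p,0.0015]),0]
      s=least_squares(f,[.40,-.02,1.4,t0,.7],loss="soft_l1")
      if best is None or s.cost<best[0]: best=(s.cost,order.copy(),s.x)
print(best); order=best[1]
np.set_printoptions(precision=2,suppress=True)
print(res(np.r_[best[2],.0015],True))
p=best[2]; np.save("p.npy",p)
np.set_printoptions(precision=4)
print("dogs",dogs(p,0,.084)); print("knob",st(p,[.1595,0,.08]))
E
python3 fit.py
```

```text
(np.float64(12.393453702162551), array([1, 0, 3, 2]), array([ 0.51604963, -0.05650242,  1.255886  ,  3.61439348,  0.95234709]))
[[-1.39 -0.85]
 [-0.35 -0.69]
 [ 0.67 -1.75]
 [ 0.11 -0.25]
 [ 0.99 -1.48]
 [ 0.48 -0.61]
 [ 0.26 -0.14]
 [-1.63 -0.87]
 [-1.07 -1.98]
 [-0.9  -1.16]
 [ 0.81  1.27]
 [-0.23  1.07]
 [-0.87  1.69]
 [-0.79  1.08]
 [-0.61  1.44]
 [-0.5   0.25]]
dogs [[ 0.5743 -0.0854  0.084 ]
 [ 0.5624 -0.011   0.084 ]
 [ 0.4578 -0.0276  0.084 ]
 [ 0.4697 -0.102   0.084 ]]
knob [[0.5655 0.0952 0.08  ]]
```

>>> apply_moves(rows=[[[-0.87,-1.0,-0.2],[0,0,0.64],-1],[[-0.87,-1.0,-0.2],[0,0,0.64],-1],[[-0.87,-1.0,-0.2],[0,0,0.64],-1],[[-0.87,-1.0,-0.2],[0,0,0.64],-1],[[-0.87,-1.0,-0.2],[0,0,0.64],-1],[[-0.87,-1.0,-0.2],[0,0,0.64],-1],[[-0.87,-1.0,-0.2],[0,0,0.64],-1],[[-0.87,-1.0,-0.2],[0,0,0.64],-1],[[-0.87,-1.0,-0.2],[0,0,0.64],-1],[[-0.87,-1.0,-0.2],[0,0,0.64],-1],[[-0.87,-1.0,-0.2],[0,0,0.64],-1],[[-0.87,-1.0,-0.2],[0,0,0.64],-1]])

```text
clock: 1.1
position: [0.3651, 0.1114, 0.2802]
eef_rot: [0.771, 0.636, 0.0, 0.0]
wrist_force: [0.8, 0.5, 0.6]
grip_width: 0.0171
```

>>> apply_moves(rows=[[[-0.27,0.2,-0.05],[0,0,0.16],-1],[[-0.27,0.2,-0.05],[0,0,0.16],-1],[[-0.27,0.2,-0.05],[0,0,0.16],-1],[[-0.27,0.2,-0.05],[0,0,0.16],-1],[[-0.27,0.2,-0.05],[0,0,0.16],-1],[[-0.27,0.2,-0.05],[0,0,0.16],-1],[[-0.27,0.2,-0.05],[0,0,0.16],-1],[[-0.27,0.2,-0.05],[0,0,0.16],-1]])

```text
clock: 1.77
position: [0.4377, -0.0365, 0.3044]
eef_rot: [0.904, 0.428, -0.0, -0.001]
wrist_force: [-0.3, 0.2, 0.0]
grip_width: 0.0001
```

```bash
cat > look.py <<'E'
import sys,pickle,cv2,numpy as np
from workcell import robot
tag=sys.argv[1]; d={"obs":robot.observe()}
o=d["obs"]; print(o["clock"],o["position"],o["eef_rot"],o["wrist_force"])
for n in sys.argv[2:]:
    c=robot.capture(n); d[n]=c
    im=(255*(c["image"]/255.)**0.6).astype(np.uint8)
    cv2.imwrite(f"pics/{n}{tag}.png",cv2.resize(im,(768,576)))
    if n=="wrist": print(c["tool_from_camera"],c["camera_matrix"])
pickle.dump(d,open(f"c{tag}.pkl","wb"))
E
python3 look.py 1 wrist
```

```text
1.7667 [ 0.43770895 -0.03646382  0.30444548] [ 9.03594401e-01  4.28388310e-01 -4.14136411e-04 -6.65231215e-04] [-0.26086513  0.19225492  0.01930447]
[[-4.91937314e-04  9.68467894e-01  2.49137906e-01  7.14832375e-02]
 [ 9.99999642e-01  3.04745598e-04  7.89927208e-04  1.53537850e-04]
 [ 6.89095460e-04  2.49138205e-01 -9.68467697e-01 -1.78692033e-01]
 [ 0.00000000e+00  0.00000000e+00  0.00000000e+00  1.00000000e+00]] [[286.2505365    0.         254.38319796]
 [  0.         286.2505365  195.04288753]
 [  0.           0.           1.        ]]
```

View pics/wrist1.png

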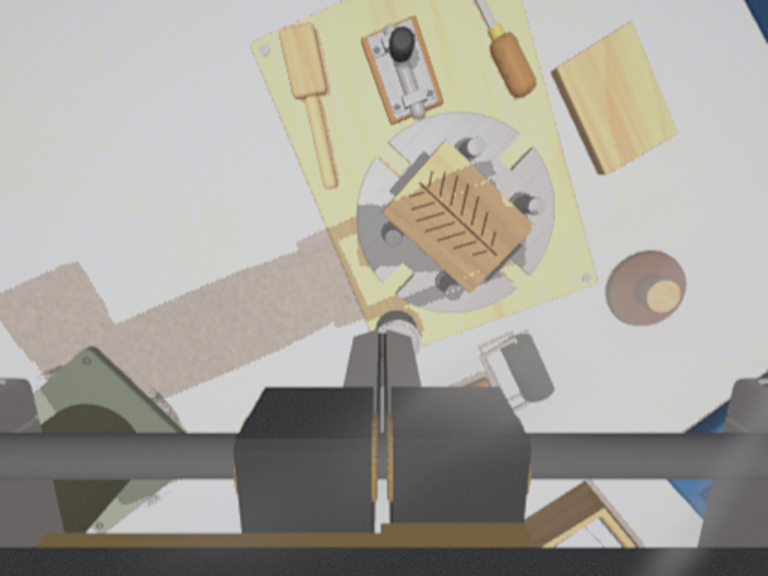

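```bash
python3 - <<'E'
import cv2,pickle,numpy as np
im=pickle.load(open("c1.pkl","rb"))["wrist"]["image"]
x0,y0,w,h=165,0,235,215
im=(255*(im[y0:y0+h,x0:x0+w]/255.)**0.7).astype(np.uint8)
im=cv2.resize(im,None,fx=3.4,fy=2.79*1.0,interpolation=cv2.INTER_CUBIC) if 0 else cv2.resize(im,None,fx=2.75,fy=2.75,interpolation=cv2.INTER_CUBIC)
for i in range(0,w,20): cv2.putText(im,str(x0+i),(int(i*2.75),10),0,0.35,(0,0,255))
print(im.shape);cv2.imwrite("pics/w1z.png",im)
E
```

```text
(591, 646, 3)
```

View pics/w1z.png

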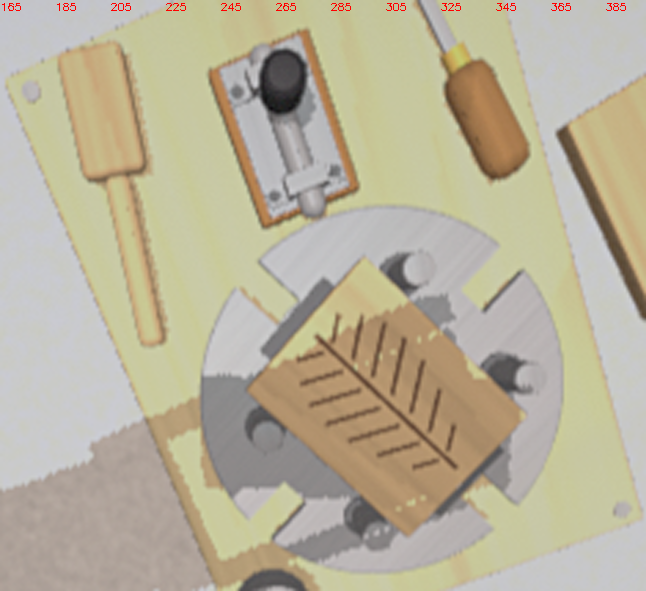

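```bash
cat > fit2.py <<'E'
from h import *
import pickle
from scipy.optimize import least_squares
from scipy.spatial.transform import Rotation as R
d=pickle.load(open("c0.pkl","rb")); e=pickle.load(open("c1.pkl","rb")); w=e["wrist"];o=e["obs"]
def wT(o,c):
    T=np.eye(4);T[:3,:3]=R.from_quat(o["eef_rot"]).as_matrix();T[:3,3]=o["position"];return T@c["tool_from_camera"]
w["T"]=wT(o,w)
Z=lambda L:np.array(L,float)/2.75+[165,0]
W=dict(b=Z([[5,75],[640,517]]),d=Z([[417,268],[528,377],[265,432]]),k=Z([[284,68]]))
ps=np.load("p.npy"); ps[3]-=np.pi
def pts(p):
    A=p[3]+np.array([p[4],np.pi-p[4],np.pi+p[4],-p[4]])
    D=st(p,np.c_[.065*np.cos(A),.065*np.sin(A),np.full(4,.096)])
    return D
def ext(p,c):
    a=np.linspace(0,2*np.pi,721); q=proj(c,st(p,np.c_[.1*np.cos(a),.1*np.sin(a),np.full(721,.046)]))
    return np.array([q[:,0].min(),q[:,0].max(),q[:,1].min()])
E3=np.array([202/2.75+165,563/2.75+165,206/2.75])
D0=pts(ps); pj=proj(w,D0); m=[int(np.argmin(np.linalg.norm(pj-x,axis=1))) for x in W["d"]]; print(m,(pj-165*np.array([1,0]))*2.75)
def res(p,full=0):
    r=[proj(w,st(p,[[.23,.13,.018],[-.13,-.13,.018]]))-W["b"],proj(w,pts(p)[m])-W["d"],proj(w,st(p,[[p[5],0,.095]]))-W["k"]]
    return np.r_[np.vstack(r).ravel(),ext(p,w)-E3]
s=least_squares(res,np.r_[ps,.16]); p=s.x
np.set_printoptions(precision=4,suppress=True)
print("was",ps,"now",p); print(s.fun.round(2)); np.save("p2.npy",p)
D=pts(p);print("dogs",D); print("knob",st(p,[p[5],0,.08]))
for n,px in (("top",(175,140)),):
    c=d[n];K=c["camera_matrix"];v=c["T"][:3,:3]@np.array([(px[0]-K[0,2])/K[0,0],-(px[1]-K[1,2])/K[1,1],-1]);t=(.05-c["T"][2,3])/v[2];print("pot",c["T"][:3,3]+t*v)
E
python3 fit2.py
```

```text
[3, 2, 0] [[266.97928892 442.5498406 ]
 [377.09387121 540.93883066]
 [529.67923226 382.62450395]
 [418.74266077 273.5974941 ]]
was [ 0.516  -0.0565  1.2559  0.4728  0.9523] now [ 0.5177 -0.0542  1.25    0.4746  0.9373  0.1586]
[-1.46 -0.73  1.56  1.23  0.04 -0.35  0.76  0.81  0.38  0.85  0.06 -0.02
 -1.52  0.19 -1.09]
dogs [[ 0.46   -0.0242  0.096 ]
 [ 0.4718 -0.1002  0.096 ]
 [ 0.5753 -0.0842  0.096 ]
 [ 0.5635 -0.0081  0.096 ]]
knob [[0.5677 0.0964 0.08  ]]
pot [0.6868 0.1826 0.05  ]
```

>>> apply_moves(rows=[[[-0.04,0.02,0.0],[0,0,0],-1],[[-0.04,0.02,0.46],[0,0,0],-1],[[-0.04,0.02,0.46],[0,0,0],-1],[[-0.04,0.02,0.46],[0,0,0],-1],[[-0.04,0.02,0.46],[0,0,0],-1],[[-0.04,0.02,0.46],[0,0,0],-1],[[-0.04,0.02,0.46],[0,0,0],-1],[[-0.04,0.02,0.46],[0,0,0],-1],[[-0.04,0.02,0.46],[0,0,0],-1]])

```text
clock: 2.57
position: [0.4323, -0.058, 0.0744]
eef_rot: [0.904, 0.428, -0.001, -0.001]
wrist_force: [-0.6, 0.7, -0.1]
grip_width: 0.0006
```

```bash
python3 look.py 2 wrist side >/dev/null; python3 - <<'E'
import pickle;o=pickle.load(open("c2.pkl","rb"))["obs"];print(o["position"],o["eef_rot"],o["wrist_force"])
E
```

```text
[ 0.43230592 -0.05798308  0.07437397] [ 0.90354463  0.4284912  -0.00107003 -0.00111419] [-0.56318229  0.67908951 -0.1319423 ]
```

View pics/wrist2.png

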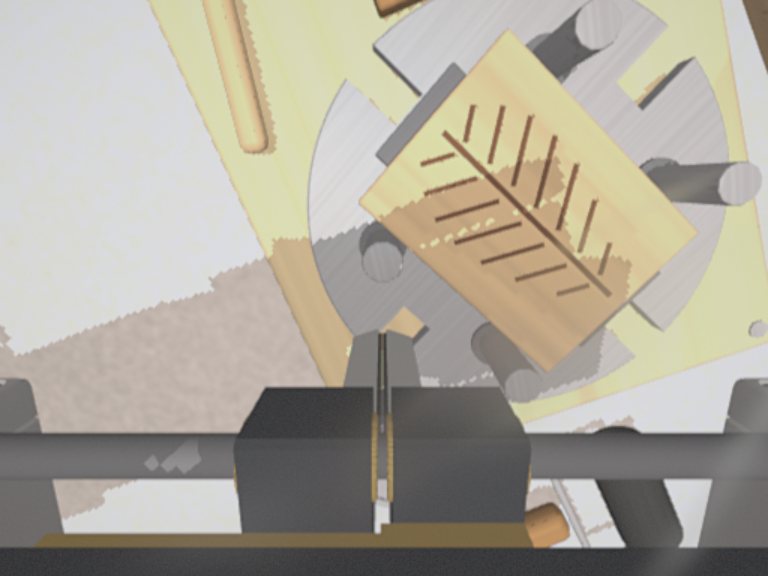

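>>> apply_moves(rows=[[[0.02,0,0],[0,0,0],-1],[[0.04,0,0],[0,0,0],-1],[[0.046,0,0],[0,0,0],-1],[[0.052,0,0],[0,0,0],-1],[[0.058,0,0],[0,0,0],-1],[[0.064,0,0],[0,0,0],-1],[[0.07,0,0],[0,0,0],-1],[[0.076,0,0],[0,0,0],-1],[[0.082,0,0],[0,0,0],-1],[[0.088,0,0],[0,0,0],-1],[[0.094,0,0],[0,0,0],-1],[[0.094,0,0],[0,0,0],-1]])

```text
clock: 3.67
position: [0.4617, -0.0231, 0.0747]
eef_rot: [0.904, 0.428, -0.002, -0.001]
wrist_force: [-3.3, -1.2, 2.4]
grip_width: 0.0003
```

```bash
python3 look.py 3 wrist top
```

```text
3.6667 [ 0.46168255 -0.02308921  0.07470525] [ 9.03972431e-01  4.27585311e-01 -1.97315210e-03 -8.67222073e-04] [-3.27664119 -1.17267199  2.40024026]
[[-4.90409178e-04  9.68467793e-01  2.49138301e-01  7.14849484e-02]
 [ 9.99999642e-01  3.03021437e-04  7.90494671e-04  1.55469045e-04]
 [ 6.90074383e-04  2.49138600e-01 -9.68467595e-01 -1.78690686e-01]
 [ 0.00000000e+00  0.00000000e+00  0.00000000e+00  1.00000000e+00]] [[286.2505365    0.         254.38319796]
 [  0.         286.2505365  195.04288753]
 [  0.           0.           1.        ]]
```

View pics/wrist3.png

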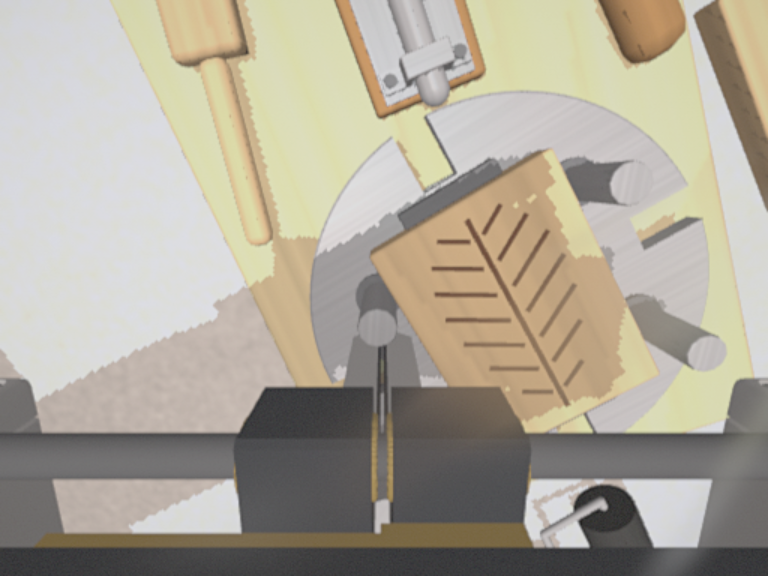

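```bash
cat > fit3.py <<'E'
from h import *
import pickle,sys
from scipy.optimize import least_squares
from scipy.spatial.transform import Rotation as R
def wT(o,c):
    T=np.eye(4);T[:3,:3]=R.from_quat(o["eef_rot"]).as_matrix();T[:3,3]=o["position"];return T@c["tool_from_camera"]
def est(tag,named,extra=(),th0=.1):
    """named: model pts in disc frame -> px(768 scale); extra: station pts"""
    e=pickle.load(open(f"c{tag}.pkl","rb"));w=e["wrist"];w["T"]=wT(e["obs"],w);p0=np.load("p2.npy")
    P=np.array([q for q,_ in named]);U=np.array([u for _,u in named])/1.5
    S=[q for q,_ in extra];V=np.array([u for _,u in extra])/1.5
    def f(v):
        q=np.r_[v[:2],p0[2] if not extra else v[3]]
        r=[proj(w,st(q,turn(v[2],P)))-U]
        if extra: r.append(proj(w,st(q,S))-V)
        return np.vstack(r).ravel()
    s=least_squares(f,np.r_[p0[:2],th0,p0[2]]);print("x,y,theta,yaw",s.x.round(4));print(s.fun.round(2).reshape(-1,2).tolist());return s.x
dg=lambda i:(.065*np.cos([.9535,np.pi-.9535,np.pi+.9535,-.9535][i]),.065*np.sin([.9535,np.pi-.9535,np.pi+.9535,-.9535][i]),.096)
E
python3 - <<'E'
import sys;sys.path.insert(0,".")
from fit3 import *
N=[(dg(0),(377,327)),(dg(3),(630,182)),(dg(2),(706,352)),((.06,-.045,.066),(548,150)),((.06,.045,.066),(370,252)),((-.06,-.045,.066),(658,373)),((.0996,.009,.046),(391,138)),((.0996,-.009,.046),(427,114))]
est(3,N); 
# bar direction in image: nose tip & knob-side points on bar axis z=.04
est(3,N,[((.105,0,.047),(434,101)),((.12,0,.051),(427,59))])
E
```

```text
x,y,theta,yaw [ 0.5173 -0.0539  0.1724  1.25  ]
[[-1.03, 1.17], [1.2, 1.06], [0.32, 1.14], [2.63, -3.04], [-2.68, 2.66], [1.78, 1.3], [-0.76, -2.34], [-1.78, -0.88]]
x,y,theta,yaw [ 0.5172 -0.0542  0.1573  1.2654]
[[-0.77, 1.77], [1.37, 1.71], [0.48, 1.65], [2.78, -2.46], [-2.45, 3.21], [1.94, 1.71], [-0.58, -1.78], [-1.61, -0.32], [0.59, -3.74], [-2.1, -0.54]]
```

>>> apply_moves(rows=[[[0.004,0,0],[0,0,0],-1],[[0.008,0,0],[0,0,0],-1],[[0.012,0,0],[0,0,0],-1],[[0.016,0,0],[0,0,0],-1],[[0.018,0,0],[0,0,0],-1],[[0.018,0,0],[0,0,0],-1]])

```text
clock: 4.27
position: [0.4682, -0.0161, 0.0746]
eef_rot: [0.904, 0.427, -0.001, -0.001]
wrist_force: [-4.6, -1.2, 1.1]
grip_width: 0.0005
```

```bash
python3 look.py 4 wrist |head -1;  python3 - <<'E'
import cv2,pickle,numpy as np
im=pickle.load(open("c4.pkl","rb"))["wrist"]["image"]
im=cv2.resize((255*(im[0:260,190:500]/255.)**0.7).astype(np.uint8),None,fx=2.3,fy=2.3,interpolation=cv2.INTER_CUBIC)
cv2.imwrite("pics/w4z.png",im)
E
```

```text
4.2667 [ 0.46818718 -0.01606959  0.0746081 ] [ 9.04072261e-01  4.27378309e-01 -8.57887955e-04 -6.25675862e-04] [-4.60567806 -1.17943307  1.08471218]
```

View pics/w4z.png

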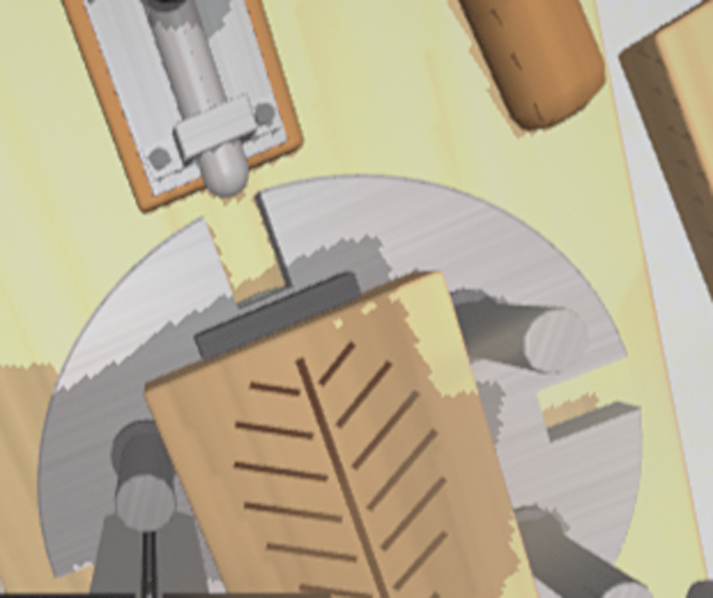

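```bash
python3 - <<'E'
from fit3 import *
z=lambda x,y:((x/2.3+190)*1.5,y/2.3*1.5)
N=[(dg(0),z(147,500)),(dg(3),z(556,342)),((.06,-.045,.066),z(440,271)),((.06,.045,.066),z(147,386)),((.0996,.009,.046),z(204,218)),((.0996,-.009,.046),z(259,193)),((-.009,-.0996,.046),z(641,404)),((.009,-.0996,.046),z(627,356))]
v=est(4,N)
v=est(4,N,[((.101,0,.04),z(229,197)),((.12,0,.051),z(216,124)),((.14,0,.047),z(190,60))],.02)
E
```

```text
x,y,theta,yaw [ 0.5176 -0.0542  0.0252  1.25  ]
[[-1.28, 2.1], [0.88, 0.36], [1.73, -1.47], [-2.71, 2.55], [-0.84, -2.1], [-0.01, -1.97], [0.72, 1.67], [1.57, -0.19]]
x,y,theta,yaw [ 0.5176 -0.0544  0.0178  1.2577]
[[-1.19, 2.34], [0.92, 0.56], [1.76, -1.28], [-2.64, 2.77], [-0.8, -1.88], [0.01, -1.76], [0.77, 1.78], [1.61, -0.07], [1.33, -0.12], [-0.85, 0.52], [-0.77, -1.74]]
```

>>> apply_moves(rows=[[[0.001,0,0],[0,0,0],-1],[[0.002,0,0],[0,0,0],-1],[[0.002,0,0],[0,0,0],-1],[[-0.02,0,0],[0,0,0],-1],[[-0.05,0,0],[0,0,0],-1],[[-0.05,0,-0.06],[0,0,0],-1],[[-0.05,0,-0.14],[0,0,0],-1],[[-0.05,0,-0.22],[0,0,0],-1],[[-0.05,0,-0.28],[0,0,0],-1],[[-0.05,0,-0.28],[0,0,0],-1]])

```text
clock: 5.15
position: [0.4597, -0.0376, 0.2238]
eef_rot: [0.904, 0.427, 0.008, 0.006]
wrist_force: [1.1, -0.1, 1.0]
grip_width: 0.0002
```

```bash
python3 look.py 5 wrist top|head -1;  python3 - <<'E'
import cv2,pickle,numpy as np
d=pickle.load(open("c5.pkl","rb"))
im=d["wrist"]["image"]
im=cv2.resize((255*(im[0:260,190:500]/255.)**0.7).astype(np.uint8),None,fx=2.3,fy=2.3,interpolation=cv2.INTER_CUBIC)
cv2.imwrite("pics/w5z.png",im)
c=d["top"];K=c["camera_matrix"]
for px,z in (((155,108),.18),((175,110),.18),((175,138),.05),((173,125),.095)):
    v=c["T"][:3,:3]@np.array([(px[0]-K[0,2])/K[0,0],-(px[1]-K[1,2])/K[1,1],-1]);t=(z-c["T"][2,3])/v[2];print("pencil",c["T"][:3,3]+t*v)
E
```

```text
5.15 [ 0.45973218 -0.03755856  0.22377309] [0.90411439 0.42717504 0.00781028 0.00613549] [ 1.0620387  -0.05316861  0.98165089]
pencil [0.70173113 0.19613402 0.18      ]
pencil [0.69892097 0.1566844  0.18      ]
pencil [0.69164158 0.18302608 0.05      ]
pencil [0.70390748 0.17909612 0.095     ]
```

View pics/w5z.png

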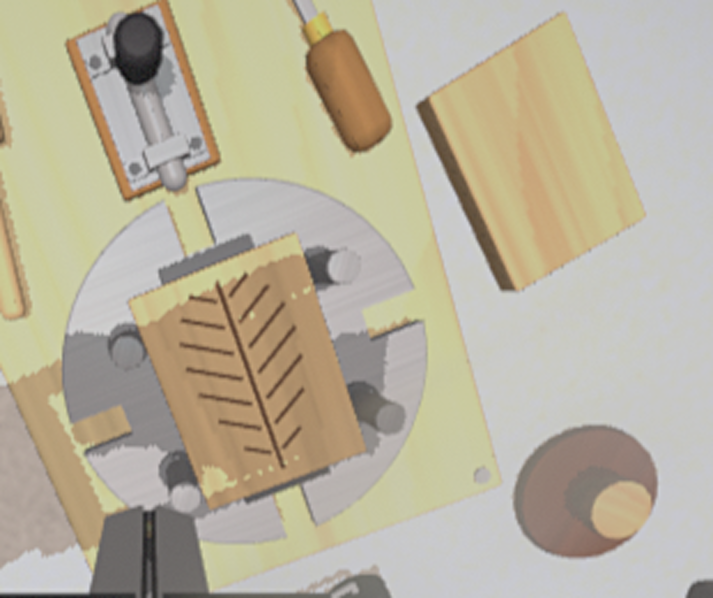

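View pics/top5.png

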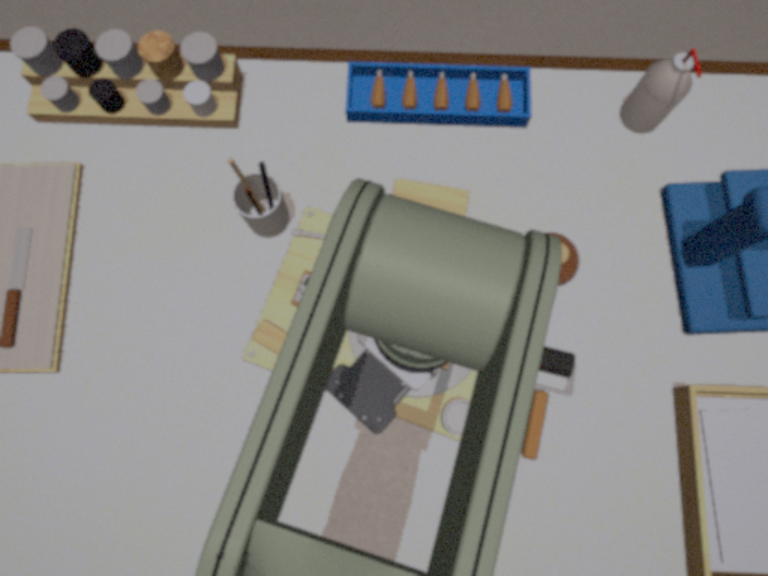

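```bash
python3 - <<'E'
from fit3 import *
z=lambda x,y:((x/2.3+190)*1.5,y/2.3*1.5)
N=[(dg(0),z(127,349)),(dg(3),z(342,266)),(dg(2),z(386,415)),(dg(1),z(186,497)),((.06,-.045,.066),z(295,233)),((.06,.045,.066),z(129,300)),((.0996,.009,.046),z(166,202)),((.0996,-.009,.046),z(198,187)),((-.009,-.0996,.046),z(424,320)),((.009,-.0996,.046),z(413,290))]
v=est(5,N,[((.101,0,.04),z(177,189)),((.12,0,.051),z(167,152)),((.1585,0,.095),z(140,33))],.02)
e=pickle.load(open("c5.pkl","rb"));o=e["obs"];w=e["wrist"];T=wT(o,w);K=w["camera_matrix"]
px=np.array(z(140,33))/1.5
r=T[:3,:3]@np.array([(px[0]-K[0,2])/K[0,0],-(px[1]-K[1,2])/K[1,1],-1]);k=T[:3,3]+(.095-T[2,3])/r[2]*r;print("knob",k)
a=v[3];u=np.array([np.cos(a),np.sin(a)]);print("out",(k[:2]-v[:2])@u,"lat",u[0]*(k[1]-v[1])-u[1]*(k[0]-v[0]))
M=R.from_quat(o["eef_rot"]).as_matrix()
K0=np.r_[v[:2]+.1595*u,0];tgt=np.r_[K0[:2]+.026*u,.20];print("knobmodel",K0,"tgt",tgt,"axis deg",np.degrees(a),"toolx deg",np.degrees(np.arctan2(M[1,0],M[0,0])))
print("shift share",(M.T@(tgt-o["position"]))/.5)
E
```

```text
x,y,theta,yaw [ 0.5173 -0.0545  0.0056  1.2484]
[[-0.23, 1.87], [1.02, 0.55], [2.04, 1.85], [-1.12, 0.03], [0.66, -0.92], [-1.46, -0.24], [-1.32, -1.58], [-0.88, -0.96], [0.04, 0.44], [0.89, -0.49], [0.78, 0.47], [-0.07, -1.4], [-0.38, 0.57]]
knob [0.56813584 0.09602664 0.095     ]
out 0.15882475788863792 lat -0.0005185836097151841
knobmodel [0.5678579  0.09683139 0.        ] tgt [0.5760954  0.12149196 0.2       ] axis deg 71.528873307652 toolx deg 50.58402029203878
shift share [ 0.39308198 -0.02308602  0.05063693]
```

>>> apply_moves(rows=[[[0.39,-0.02,0.04],[0,0,-0.116],-1],[[0.39,-0.02,0.04],[0,0,-0.116],-1],[[0.39,-0.02,0.04],[0,0,-0.116],-1],[[0.39,-0.02,0.04],[0,0,-0.116],-1],[[0.39,-0.02,0.04],[0,0,-0.116],-1],[[0.39,-0.02,0.04],[0,0,-0.116],-1],[[0.39,-0.02,0.04],[0,0,-0.116],-1],[[0.39,-0.02,0.04],[0,0,-0.116],-1],[[0.39,-0.02,0.04],[0,0,-0.116],-1]])

```text
clock: 6.0
position: [0.5684, 0.1203, 0.1942]
eef_rot: [0.812, 0.584, -0.001, -0.0]
wrist_force: [-0.3, 0.4, -0.7]
grip_width: 0.0002
```

```bash
python3 look.py 6 wrist side|head -1
```

```text
6.0 [0.56835621 0.12029106 0.19419666] [ 8.12044268e-01  5.83595344e-01 -6.98166851e-04 -3.06950672e-04] [-0.28666985  0.38963516 -0.65202411]
```

View pics/side6.png

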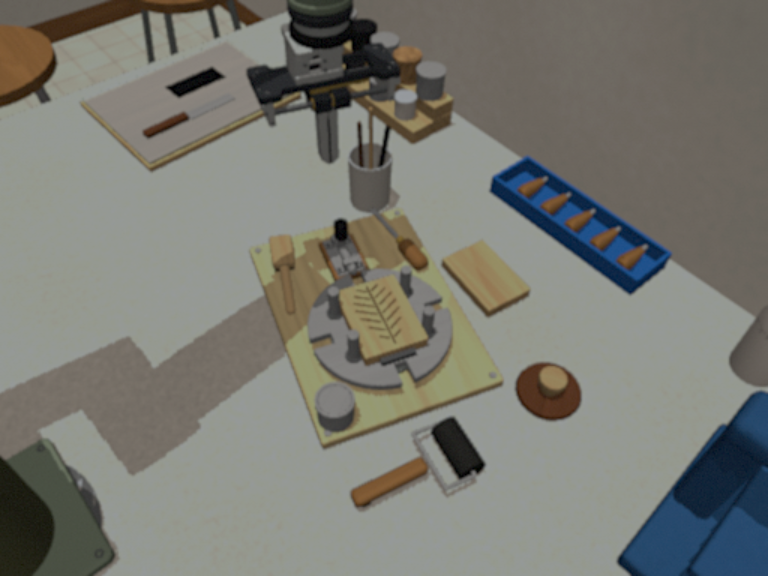

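View pics/wrist6.png

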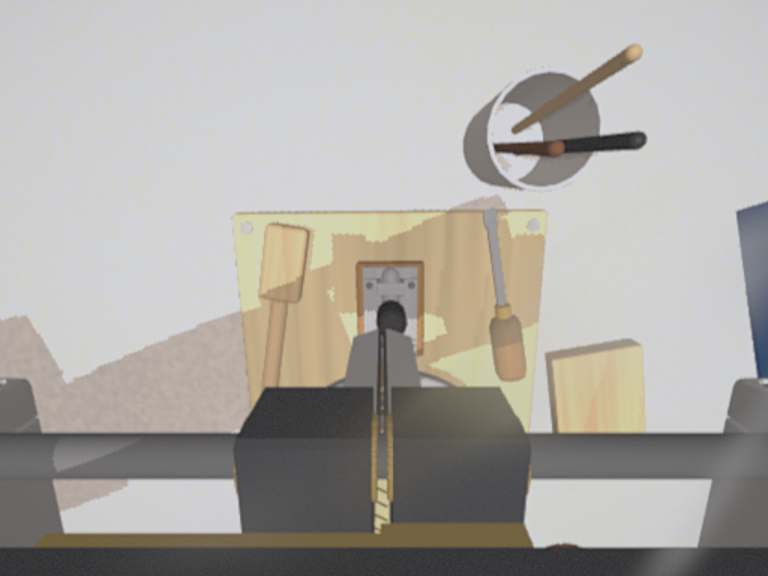

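>>> apply_moves(rows=[[[0.008,0.014,0.0],[0,0,0],-1],[[0.008,0.014,0.06],[0,0,0],-1],[[0.008,0.014,0.12],[0,0,0],-1],[[0.008,0.014,0.17],[0,0,0],-1],[[0.008,0.014,0.2],[0,0,0],-1],[[0.008,0.014,0.228],[0,0,0],-1],[[0.008,0.014,0.228],[0,0,0],-1]])

```text
clock: 6.68
position: [0.5748, 0.1222, 0.0777]
eef_rot: [0.812, 0.584, -0.003, -0.002]
wrist_force: [-0.3, 0.8, -1.4]
grip_width: 0.0003
```

```bash
python3 look.py 7 wrist side|head -1; python3 - <<'E'
import cv2,pickle
im=pickle.load(open("c7.pkl","rb"))["side"]["image"][40:220,150:330]
cv2.imwrite("pics/s7z.png",cv2.resize(im,None,fx=3.3,fy=3.3,interpolation=cv2.INTER_CUBIC))
E
```

```text
6.6833 [0.57481873 0.12219666 0.07772456] [ 0.81196649  0.58369608 -0.00258813 -0.00161184] [-0.30077571  0.84143479 -1.37016608]
```

View pics/s7z.png

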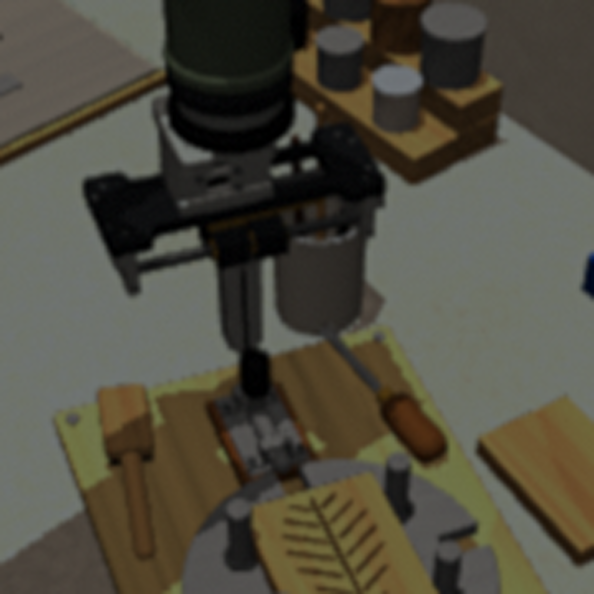

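View pics/wrist7.png

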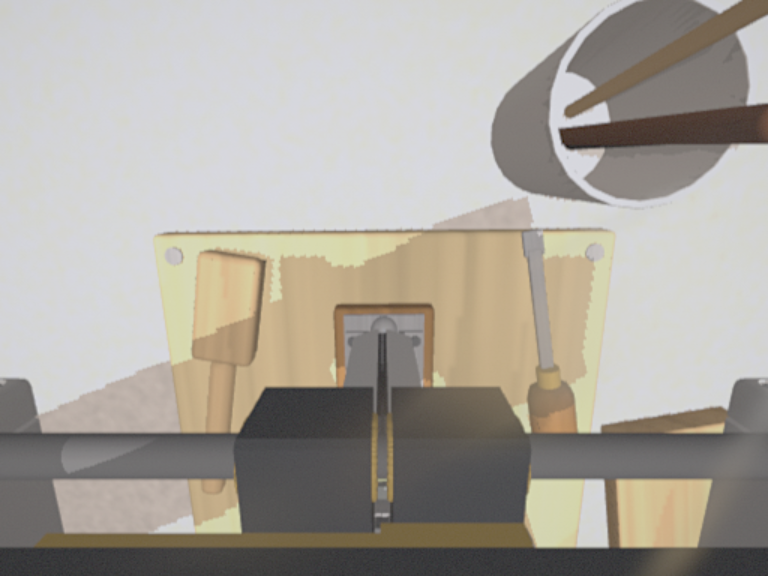

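>>> apply_moves(rows=[[[-0.006,0,0],[0,0,0],-1],[[-0.012,0,0],[0,0,0],-1],[[-0.016,0,0],[0,0,0],-1],[[-0.02,0,0],[0,0,0],-1],[[-0.024,0,0],[0,0,0],-1],[[-0.028,0,0],[0,0,0],-1],[[-0.032,0,0],[0,0,0],-1],[[-0.036,0,0],[0,0,0],-1],[[-0.04,0,0],[0,0,0],-1],[[-0.044,0,0],[0,0,0],-1],[[-0.044,0,0],[0,0,0],-1]])

```text
clock: 7.7
position: [0.5697, 0.1017, 0.0808]
eef_rot: [0.812, 0.584, -0.001, -0.0]
wrist_force: [1.1, 1.8, 1.8]
grip_width: 0.0005
```

>>> apply_moves(rows=[[[-0.004,0,0],[0,0,0],-1],[[-0.008,0,0],[0,0,0],-1],[[-0.012,0,0],[0,0,0],-1],[[-0.016,0,0],[0,0,0],-1],[[-0.02,0,0],[0,0,0],-1],[[-0.023,0,0],[0,0,0],-1],[[-0.026,0,0],[0,0,0],-1],[[-0.026,0,0],[0,0,0],-1]])

```text
clock: 8.37
position: [0.5657, 0.0896, 0.0808]
eef_rot: [0.812, 0.584, -0.0, -0.0]
wrist_force: [1.0, 2.7, 0.5]
grip_width: 0.0001
```

Still moving freely (~3 N). Press on in small steps until the stop shows in the force.

>>> apply_moves(rows=[[[-0.001,0,0],[0,0,0],-1],[[-0.002,0,0],[0,0,0],-1],[[-0.003,0,0],[0,0,0],-1],[[-0.004,0,0],[0,0,0],-1],[[-0.004,0,0],[0,0,0],-1]])

```text
clock: 8.78
position: [0.5657, 0.0894, 0.0809]
eef_rot: [0.812, 0.584, 0.001, -0.001]
wrist_force: [2.5, 7.5, -1.1]
grip_width: 0.0006
```

>>> apply_moves(rows=[[[-0.001,0,0],[0,0,0],-1],[[-0.002,0,0],[0,0,0],-1],[[-0.003,0,0],[0,0,0],-1],[[-0.004,0,0],[0,0,0],-1],[[-0.005,0,0],[0,0,0],-1],[[-0.005,0,0],[0,0,0],-1]])

```text
clock: 9.28
position: [0.5657, 0.0892, 0.081]
eef_rot: [0.812, 0.584, 0.003, -0.002]
wrist_force: [4.0, 11.5, -2.1]
grip_width: 0.0005
```

```bash
python3 look.py 8 wrist |head -1
```

```text
9.2833 [0.5656629  0.08920827 0.08103177] [ 0.81183335  0.5838779   0.00308844 -0.00191283] [ 3.95539145 11.54188583 -2.07903655]
```

View pics/wrist8.png

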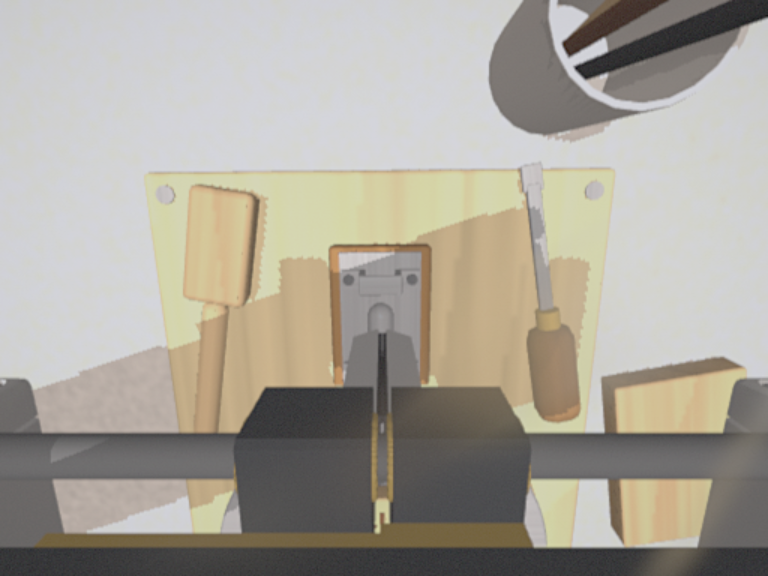

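>>> apply_moves(rows=[[[0.01,0,0],[0,0,0],-1],[[0.04,0,0],[0,0,0],-1],[[0.04,0,0],[0,0,0],-1],[[0.04,0,-0.06],[0,0,0],-1],[[0.04,0,-0.14],[0,0,0],-1],[[0.04,0,-0.22],[0,0,0],-1],[[0.04,0,-0.3],[0,0,0],-1],[[0.0,0,-0.36],[0,0,0],-1],[[-0.08,0,-0.4],[0,0,0],-1],[[-0.16,0,-0.4],[0,0,0],-1],[[-0.24,0,-0.4],[0,0,0],-1],[[-0.3,0,-0.4],[0,0,0],-1]])

```text
clock: 10.33
position: [0.5157, -0.0596, 0.2818]
eef_rot: [0.812, 0.584, -0.001, 0.001]
wrist_force: [0.1, 0.3, -0.5]
grip_width: 0.0008
```

>>> apply_moves(rows=[[[0,0,0],[0,0,0],-1],[[0,0,0],[0,0,0],-1]])

```text
clock: 10.5
position: [0.5163, -0.0583, 0.281]
eef_rot: [0.813, 0.583, -0.0, -0.0]
wrist_force: [-0.6, 1.0, 0.4]
grip_width: 0.0007
```

```bash
python3 look.py 9 wrist side|head -1;  python3 - <<'E'
import cv2,pickle,numpy as np
im=pickle.load(open("c9.pkl","rb"))["wrist"]["image"]
im=cv2.resize((255*(im[0:255,130:440]/255.)**0.7).astype(np.uint8),None,fx=2.3,fy=2.3,interpolation=cv2.INTER_CUBIC)
cv2.imwrite("pics/w9z.png",im)
E
```

```text
10.5 [ 0.51629685 -0.05828537  0.28097624] [ 8.12695105e-01  5.82688970e-01 -4.77874559e-04 -5.02210247e-05] [-0.57529682  1.03033694  0.42335514]
```

View pics/w9z.png

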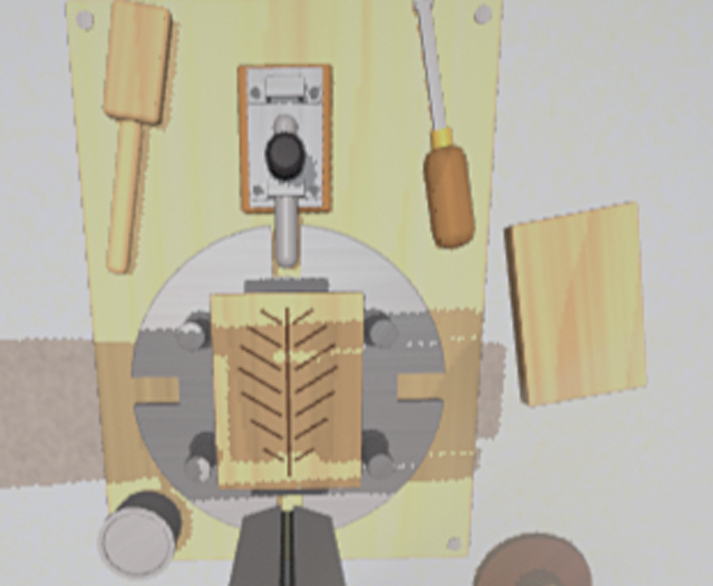

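View pics/side9.png

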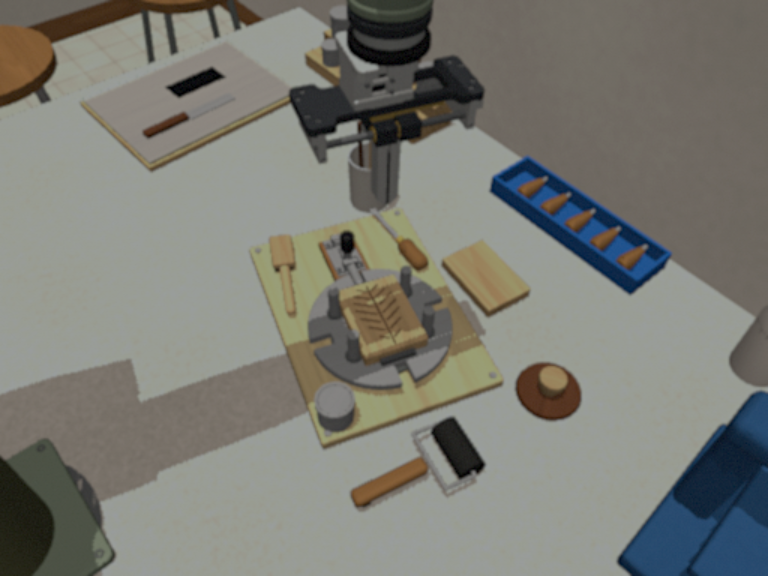

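```bash
python3 - <<'E'
from fit3 import *
z=lambda x,y:((x/2.3+130)*1.5,y/2.3*1.5)
N=[(dg(0),z(188,336)),(dg(3),z(383,332)),(dg(2),z(379,466)),(dg(1),z(197,470)),((.06,-.045,.066),z(363,293)),((.06,.045,.066),z(211,294)),((-.06,-.045,.066),z(361,485)),((-.06,.045,.066),z(219,487))]
v=est(9,N,[((.12,0,.051),z(286,187)),((.173,0,.051),z(285,85))],0.)
e=pickle.load(open("c9.pkl","rb"));o=e["obs"];w=e["wrist"];T=wT(o,w);K=w["camera_matrix"]
a=v[3];u=np.array([np.cos(a),np.sin(a)])
for n,q,h in(("knob",(285,148),.095),("nose",(288,268),.04),("strap1",(286,187),.051),("strap2",(285,85),.051)):
    px=np.array(z(*q))/1.5
    r=T[:3,:3]@np.array([(px[0]-K[0,2])/K[0,0],-(px[1]-K[1,2])/K[1,1],-1]);k=T[:3,3]+(h-T[2,3])/r[2]*r
    print(n,"out",(k[:2]-v[:2])@u)
E
```

```text
x,y,theta,yaw [ 0.518  -0.0544  0.0084  1.2522]
[[0.65, 0.33], [0.26, 0.62], [0.86, 0.02], [-0.21, -0.44], [0.11, -1.05], [-1.06, -0.31], [-0.04, 1.05], [-0.68, 1.16], [-0.05, -0.74], [0.03, -0.27]]
knob out 0.13220165782757282
nose out 0.07381718934140746
strap1 out 0.11907584961778628
strap2 out 0.17268748334463174
```

```bash
python3 -c "
from workcell import robot
print(robot.finish_job())"
```

```text
the job is handed in; nothing more can be done
None
```

The turntable is locked, and I handed the job in at about 10.6 s. I turned it clockwise from about 0.47 rad by pushing dog0 with the shut fingers. I then pushed the lock bar by its knob into the notch until it met a firm stop, and backed off to well above the station.

**Turn:** the last wrist picture puts the table at about 0.008 rad, which agrees with 0.006 measured just before locking.

**Bar:** the nose measures 73.8 mm out, against 74 mm when fully home. The knob measures 132.2 mm out against 131 mm, about 1 mm over but within camera accuracy. At the end of the push the force rose to about 12 N with almost no further movement.

**Clearance:** the TCP was at z = 0.28 m and nothing was touching the robot. The loose things visible in the last pictures looked undisturbed; I compared those by eye, not by measurement.

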